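# Pull the fume extractor's filter cassette and present it over the card pad

## Task

The bench fume extractor is due for a filter check: first switch it off with the metal toggle on its top, then swing its cover flap right back past upright until it rests open, and draw the filter cassette straight up out of its slot by the orange tab. Present the cassette over the middle of the white card pad: upright, its lower edge about a hand's breadth above the pad, its broad faces looking to the front and the back of the pad, square with it; the program finishes there, still holding it still in the gripper. Keep the cassette upright all the way, do not move the flux jar, tape roll or solder reel, and leave the switch off and the flap open.

Things in the scene. Friction and masses are not known exactly. Their poses are not given: they have to be found in the camera images.
- fume_extractor: Bench fume extractor: light grey box 140 (x) x 147 (y) mm, deck 135 mm high, black slotted grille in front, fixed. Origin: centre of its underside on the bench; x points front to back, y to its left, z up. A well in the deck, covered by the flap, spans x -58 to +38, y -39.5 to +64.5, floor at z 95 mm. The toggle switch stands on the deck to the right of the flap.
- filter_slot (a point): Mouth of the filter slot (15 x 95 mm, 83 mm deep) in the floor of the well: x -15, y +12.5, z 95 mm of the extractor, whose axes it shares.
- switch (a joint): Metal toggle, a bat 31 mm long, 10 mm thick near its tip; pivot at x -22, y -56.5, z 138 mm of the extractor; it stands up to z 168 mm. 0 = on, leaning 0.45 rad to the back (green dot); 0.90 = off, leaning 0.45 rad to the front (red dot). Starts at 0 to 0.1. Stiff (1 N at the tip), it stays put: push the tip from behind towards the front; off means beyond 0.75.
- switch_tip (a point): Point on the toggle's axis near its tip, 29 mm from the pivot.
- flap (a joint): Cover flap, 100 x 111 x 4 mm, 90 g, hinged at the rear edge of the well. 0 = shut (start), 1.57 = upright, 2.1 = resting open on its stop, leaning back. It swings with little friction: let go before upright it falls shut; let go beyond 1.65 it falls back and rests open.
- flap_handle (a point): Middle of the bar of the flap's bow handle. The round bar, 9.6 mm thick, 60 mm long, runs along the extractor's y on two 8 mm posts 50 mm apart, its centre 29 mm above the flap's upper face. Shut, it lies 82 mm in front of the hinge axis and 32.5 mm above it (z 169.5 mm). The point's axes turn with the flap.
- flap_hinge (a point): Middle of the flap's hinge axis, which runs along the extractor's y, at x +41, y +12.5, z 137 mm of the extractor. The point turns with the flap.
- filter_cassette: Filter cassette, about 0.12 kg: white frame 12 (x) x 92 (y) x 84 mm (z), black foam, orange pull tab on the middle of its top. Origin: centre of its lower edge; x square to its broad faces, z up. It stands in the slot under the flap (1.5 mm play), lower edge 12 mm above the bench, x forward to back as the extractor. It must rise 85 mm to leave the slot, 125 mm to clear the deck.
- filter_tab (a point): Point in the orange pull tab, 101.5 mm above the cassette's lower edge. The tab is 10 mm thick (x), 30 mm wide (y) and 32 mm high; its top is 14 mm above this point and, in the slot, 7.5 mm below the deck. Round it the well is free for 38 mm in front, 48 mm behind, 37 mm at each end, down to 18 mm below this point.
- card_pad: White card pad, 98 (x) x 110 (y) x 4 mm, fixed flat on the bench to the right of the extractor. Origin: centre of its underside; x points from its front to its back, y to its left.
- magnifier_lamp: Obstacle, fixed: black magnifier lamp to the left of the extractor. Its foot and bent arm take up world x 0.50 to 0.71, y 0.03 to 0.26, from the bench up to 0.4 m; its broad head hangs at x 0.56 to 0.72, y -0.14 to +0.08, 0.28 to 0.38 m above the bench. Pass in front of it (x below 0.45) on the way to the extractor.
- flux_jar: Bystander: open white flux jar, 46 mm across, 29 mm high, to the right of the pad near the front edge of the bench. Origin: centre of its underside.
- tape_roll: Bystander: roll of black tape, 55 mm across, 19 mm high, in front and to the left of the extractor. Origin: centre of its underside.
- solder_reel: Bystander: green reel of solder, 54 x 83 x 30 mm, behind the extractor. Origin: centre of its underside.

How it is judged:
By the outcome, as a careful person would: the job done as asked, in the order asked, and still so for the second after the job is handed in, while the arm keeps its last pose, push and grip.
It also fails if it takes over 61 s, if anything falls off the work surface, if the arm or the gripper's body presses on something with over 40 N, if the wrist force passes 120 N, or if a joint passes its speed limit or range.

## Robot

A 6-joint arm with a two-finger parallel gripper is mounted at the origin on a cart in front of the work surface, level with it; the furniture and walls round the work are solid. World frame = base frame: x ahead of the robot, y to its left, z up, the work surface at z = 0. Lengths are in m, angles in rad, forces in N, time in s.
With the tool pointing down it reaches from about 0.4 to 0.825 m from the base axis. Payload 7 kg.
Tool frame: the origin (TCP) lies midway between the tips of the shut fingers; the grasp point (between the pads) lies hold_point_z behind it (hold_point_z is the distance from the TCP to the grasp point, in m); z points along the fingers, y is the line along which they close (so a half turn about z gives the same grasp; the last joint's range is limited). The gripper opens to 88 mm and grips with 3 to 60 N. Pads are 19 mm wide; open, the fingers measure 130 mm over their backs; the gripper's body (78 mm by 193 mm) begins 47 mm behind the grasp point.
Start: joints at [-1.018, 0.359, 0.012, 0, -1.224, -0.288], TCP at [0.177, -0.651, 0.205] pointing down, gripper open.
Joint ranges: [-3.07, 3.07], [-1.43, 2.12], [-1.02, 1.25], [-3.03, 1.67], [-3.05, -0], [-3.03, 3.03]. Speed limits (rad/s): [2.39, 2.39, 3.01, 3.14, 3.14, 3.14].

## Interface

Orientations are given as [roll, pitch, yaw] about the fixed x, y, z axes, in that order (R = Rz(yaw) Ry(pitch) Rx(roll)).
In Python, from station import * gives the robot as it stands.
- The arm moves only by the tool apply_moves, never from a script. Its argument "steps" is a list of rows, each an object with "translation": the shift along the world's x, y, z scaled (see below), a list of three; "rotation": the turn, a rotation vector about the world's x, y, z scaled (see below), a list of three. A call has exactly 10 rows; each row is the pose to reach, as a shift and turn from the pose commanded when the call began; what a row does not reach only later rows make up. The controller multiplies each number of a shift by 250 mm and each number of a turn by 30 degrees. A row lasts 1/12 s, in which the tool goes at most 41.7 mm and 7.16 degrees, less where a joint would pass 70% of its speed; a pose out of reach is approached as far as the arm can. A call with a number of a shift or a turn outside -1 to 1 is refused whole. A call with a gripper value outside its range is refused whole. "jaw" is the closure, from -1 (fully open) to 1 (shut), so that 0 is half open, set as the call begins (left out, the last holds). The fingers move at their own pace and stop on an object; "newtons" is the grip in N (left out, the last holds). Time passes only in rows, so rows that repeat a pose let the fingers close, or fill a call up. It gives the time, the measured TCP pose, the force, the opening and the grip force at its end, in the units of the state.
- get_state(): the state, without advancing time (a new reading comes with each control period).
- grab_frame(name): name is "scene" or "side" or "wrist"; returns the picture (480x640x3 uint8, blue, green, red); there is no depth.
- camera_model(name): a dict with "fx", "fy", "cx", "cy" (pixels), "k1" (the pictures are not rectified: a ray, as slopes to the right and down, at radius r is drawn at 1 + k1 r^2 times it, then the intrinsics apply), "xyz" and "rotation" of the camera in the world. Camera axes: x right, y down, z forward; pixel columns grow to the right and rows downward; lengths in m; the calibration is good to about 2 mm. A picture is of the moment at which its call begins: read the wrist's pose just before it. camera_model takes no time and is no camera call; for the wrist camera it gives the pose at the moment of the call.
- job_done(): hands the job in; it is judged then, once.
The state is a dict: "t": time; "q": joint angles; "qd": joint speeds; "joint_efforts": joint torques, N m; "eef_pos": TCP position; "ee_rot": TCP orientation; "force": force on the tool from outside, world axes, zero at the start; "moment": the same for the moment, N m; "width": finger opening in m; "gripper_force": force on a finger pad.
Only numpy, scipy, OpenCV 4.12 (cv2) and the standard library are available. Lean on these libraries where they do the work, as an engineer would, in place of code of your own. Each camera call takes 0.05 s, during which the arm holds its last target. There are 200 camera calls.

## Working session

There is one attempt and no reset: what is moved stays moved. The work goes in short steps, Python scripts to look and compute and a tool call to move; the robot and the scene stay as the last step left them, time stands still between calls to the robot, and variables do not carry over. Pictures are saved under pics/ and viewed, at most 10 in all, crops included, and the job is handed in when it is done.

Besides the shell and the picture viewer there is one more tool, called after "Call:" in YAML: its name, and indented under it one key for each argument. apply_moves: Moves the arm, as the interface text tells. Shifts and turns lie within -1 to 1; 1 stands for 250 mm of shift or 30 degrees of turn. Its arguments: {"type":"object","properties":{"steps":{"type":"array"},"jaw":{"type":"number"},"newtons":{"type":"number"}},"required":["steps"]}

```bash
ls; mkdir -p pics; python3 - <<'E'
from station import *
import cv2
s=get_state();print({k:s[k] for k in('t','q','eef_pos','ee_rot','width')})
import station
print([n for n in dir(station) if 'hold' in n.lower()], s.keys())
try: print(hold_point_z)
except Exception as e: print(e)
for n in('scene','side'):
    f=grab_frame(n);cv2.imwrite(f'pics/{n}0.png',f);print(n,camera_model(n))
E
```

```text
pics
{'t': 0.0, 'q': array([-1.01788038e+00,  3.59376700e-01,  1.10414128e-02, -3.46928242e-04,
       -1.22409570e+00, -2.88115141e-01]), 'eef_pos': array([ 0.17649612, -0.65096385,  0.20422229]), 'ee_rot': array([ 3.13993270e+00, -1.51835202e-04, -2.87690988e+00]), 'width': 0.08777033647038358}
['hold_point_z'] dict_keys(['t', 'q', 'qd', 'joint_efforts', 'eef_pos', 'ee_rot', 'force', 'moment', 'gripper_force', 'width'])
0.0188
scene {'fx': 521.0614342681209, 'fy': 521.0614342681209, 'cx': 318.7614872906107, 'cy': 234.36153281571745, 'k1': 0.033935993636398404, 'xyz': array([-0.20524709,  0.42124688,  0.70793641]), 'rotation': array([-2.08707695,  0.00428815, -2.2612174 ])}
side {'fx': 472.6219119756274, 'fy': 472.6219119756274, 'cx': 324.54457460156056, 'cy': 233.8680494423113, 'k1': -0.07570525920278628, 'xyz': array([ 0.31799832, -1.11893871,  0.60352224]), 'rotation': array([-2.06166253, -0.00992513, -0.31391059])}
```

View pics/scene0.png

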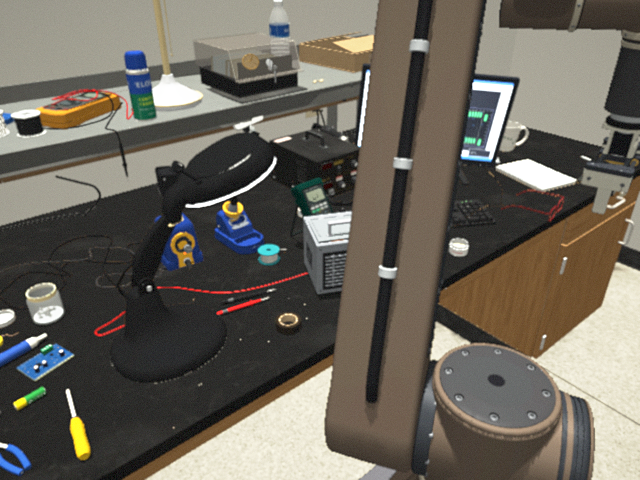

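View pics/side0.png

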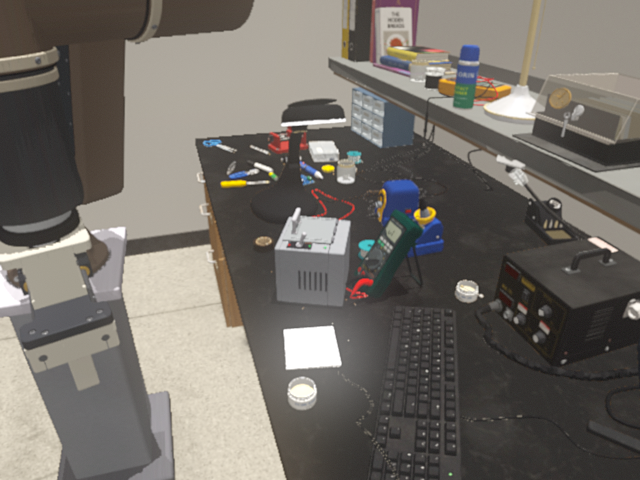

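The side view shows the extractor around (315,258), the pad at (312,347), the jar at (302,392) and the solder reel at (367,247). The scene view shows the extractor half hidden behind the arm and the tape roll at (287,322). I'll enlarge the side view.

```bash
python3 - <<'E'
import cv2
f=cv2.imread('pics/side0.png')[200:380,250:400]
f=cv2.resize(f,None,fx=4,fy=4,interpolation=cv2.INTER_CUBIC)
a=f[:600];cv2.imwrite('pics/c1.png',a)
E
```

```text
(no output)
```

View pics/c1.png

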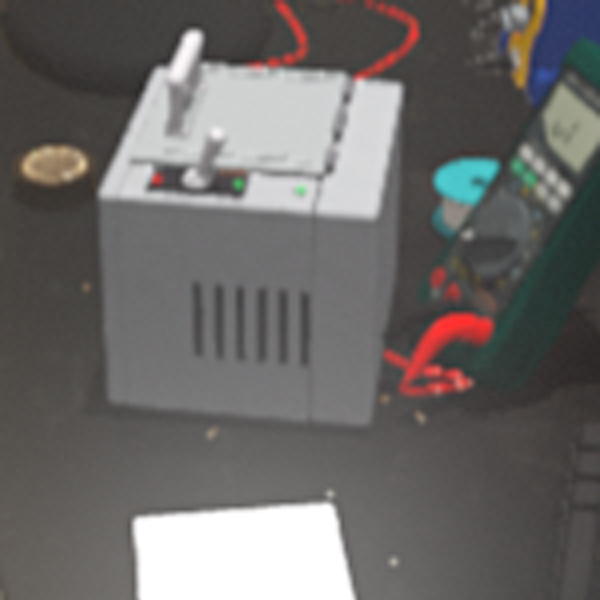

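```bash
cat > h.py <<'E'
import numpy as np, cv2
from scipy.spatial.transform import Rotation as R
from scipy.optimize import least_squares
def proj(P,c):
    p=(np.asarray(P)-c['xyz'])@R.from_euler('xyz',c['rotation']).as_matrix()
    s=p[:,:2]/p[:,2:]; s=s*(1+c['k1']*(s**2).sum(1,keepdims=True))
    return s*[c['fx'],c['fy']]+[c['cx'],c['cy']]
def place(L,p): # p = x,y,yaw
    return np.asarray(L)@R.from_euler('z',p[2]).as_matrix().T+[p[0],p[1],0]
def fit(L,px,c,x0):
    r=least_squares(lambda p:(proj(place(L,p),c)-px).ravel(),x0,x_scale=[.1,.1,.1])
    return r.x, np.abs(r.fun).reshape(-1,2).round(1)
E
python3 - <<'E'
from station import *
from h import *
c=camera_model('side')
L=np.array([(-70,-73.5,135),(70,-73.5,135),(70,73.5,135),(-70,73.5,135),(-70,-73.5,0),(70,-73.5,0)])/1000
px=np.array([(100,197),(380,217),(403,82),(155,68),(108,402),(372,425)])/4+[250,200]
p,r=fit(L,px,c,[.5,-.3,0]);print('ext',p,r.tolist())
f=cv2.imread('pics/side0.png')
m=cv2.inRange(f,(215,)*3,(255,)*3);m[:315]=0;m[375:]=0;m[:,:270]=0;m[:,360:]=0
k=max(cv2.findContours(m,0,2)[0],key=cv2.contourArea)
q=cv2.approxPolyDP(k,5,True)[:,0];print(q.tolist())
# order: front-right(near-left), rear-right, rear-left, front-left
s=lambda sx,sy:min(q.tolist(),key=lambda a:-(sx*a[0]*1+sy*a[1]))
px=np.array([s(-1,1),s(1,1),s(1,-1),s(-1,-1)],float)
L2=np.array([(-49,-55,4),(49,-55,4),(49,55,4),(-49,55,4)])/1000
p2,r=fit(L2,px,c,[.5,-.5,0]);print('pad',p2,r.tolist())
pts=np.array([(-41,12.5,169.5),(-15,12.5,113.5),(-22,-56.5,138),(41,12.5,137),(-22+12.6,-56.5,138+26)])/1000
print(place(pts,p)); print((proj(place(pts,p),c)-[250,200])*4)
E
```

```text
ext [ 0.57490193 -0.27654096 -0.43916249] [[0.2, 1.6], [0.1, 1.5], [0.1, 0.8], [0.1, 1.3], [0.4, 2.2], [0.1, 2.0]]
[[332, 326], [285, 329], [286, 368], [339, 365]]
pad [ 0.50777552 -0.46865008 -0.21713618] [[1.0, 0.4], [1.2, 0.1], [1.2, 0.3], [1.4, 0.6]]
[[ 0.54310727 -0.24779467  0.1695    ]
 [ 0.56664008 -0.25884939  0.1135    ]
 [ 0.53096679 -0.31832557  0.138     ]
 [ 0.61732613 -0.28265956  0.137     ]
 [ 0.54237115 -0.32368286  0.164     ]]
[[185.91962552  57.57441981]
 [235.26297503 154.13493675]
 [200.02977691 175.68556223]
 [339.34461772 122.52501128]
 [224.3800502  131.65116178]]
```

The crop shows the deck corners, the switch leaning back (tip at about (217,135) in the crop) and the handle bar. All of it is consistent with the fit: extractor yaw is about -25° and pad yaw about -12°. Next I'll move above the extractor, turning the tool's y towards the extractor's x.

Call:
apply_moves:
  steps:
    - {"translation": [0.1,0.1,0.1],"rotation": [0,0,0.12]}
    - {"translation": [0.2,0.18,0.2],"rotation": [0,0,0.24]}
    - {"translation": [0.3,0.28,0.3],"rotation": [0,0,0.36]}
    - {"translation": [0.4,0.37,0.4],"rotation": [0,0,0.48]}
    - {"translation": [0.5,0.46,0.5],"rotation": [0,0,0.6]}
    - {"translation": [0.6,0.55,0.6],"rotation": [0,0,0.7]}
    - {"translation": [0.7,0.64,0.6],"rotation": [0,0,0.8]}
    - {"translation": [0.8,0.74,0.6],"rotation": [0,0,0.9]}
    - {"translation": [0.9,0.83,0.6],"rotation": [0,0,1.0]}
    - {"translation": [0.96,0.88,0.6],"rotation": [0,0,1.0]}
  jaw: 1
  newtons: 20

```text
t: 0.93
eef_pos: [0.4185, -0.429, 0.355]
ee_rot: [3.141, 0.001, -2.348]
force: [0.1, -0.8, 0.1]
width: 0.0262
gripper_force: 0.0
```

Call:
apply_moves:
  steps:
    - {"translation": [0.1,0.1,0],"rotation": [0,0,0.2]}
    - {"translation": [0.2,0.2,0],"rotation": [0,0,0.4]}
    - {"translation": [0.3,0.3,0],"rotation": [0,0,0.6]}
    - {"translation": [0.4,0.4,0],"rotation": [0,0,0.66]}
    - {"translation": [0.4,0.4,0],"rotation": [0,0,0.66]}
    - {"translation": [0.4,0.4,0],"rotation": [0,0,0.66]}
    - {"translation": [0.4,0.4,0],"rotation": [0,0,0.66]}
    - {"translation": [0.4,0.4,0],"rotation": [0,0,0.66]}
    - {"translation": [0.4,0.4,0],"rotation": [0,0,0.66]}
    - {"translation": [0.4,0.4,0],"rotation": [0,0,0.66]}

```text
t: 1.77
eef_pos: [0.5159, -0.3322, 0.3553]
ee_rot: [-3.141, 0.0, -2.009]
force: [-0.1, -0.3, 0.5]
width: 0.0007
gripper_force: 0.0
```

```bash
python3 - <<'E'
from station import *
from h import *
s=get_state();c=camera_model('wrist');f=grab_frame('wrist');cv2.imwrite('pics/w1.png',f)
print(s['t'],s['q'].round(3),s['eef_pos'],s['ee_rot'],c)
Rm=R.from_euler('xyz',s['ee_rot']).as_matrix();print('cam in tool',Rm.T@(c['xyz']-s['eef_pos']))
E
```

```text
1.7667 [-0.254  0.202  0.129  0.    -1.498 -0.184] [ 0.51594747 -0.33221456  0.3553356 ] [-3.14135443e+00  4.15585396e-05 -2.00916754e+00] {'fx': 423.3325480090247, 'fy': 423.3325480090247, 'cx': 312.97064940861003, 'cy': 241.76872928741892, 'k1': -0.09300153425276678, 'xyz': array([ 0.48645345, -0.3955816 ,  0.53504627]), 'rotation': array([ 2.87862594e+00, -5.53807648e-05,  2.70333901e+00])}
cam in tool [ 0.06988704 -0.00023473 -0.17971353]
```

View pics/w1.png

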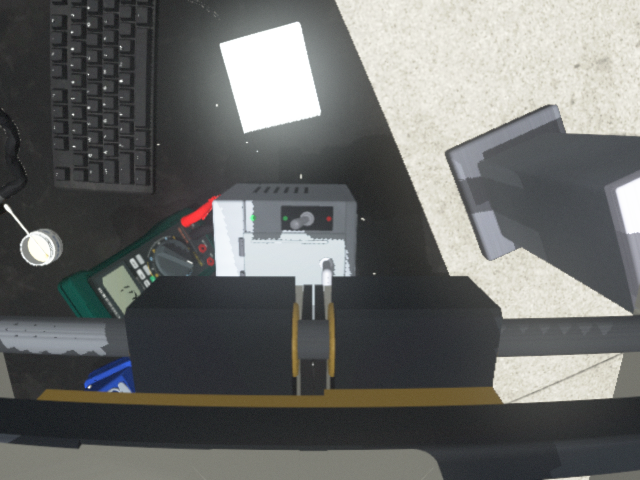

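The wrist picture shows the pad at (270,77), the right side of the extractor with its deck edge around y=200, the switch base at about (307,218) with its tip at about (297,224), and the handle's near end at (326,264). I'll check these against the prediction and the pad fit.

```bash
python3 - <<'E'
from station import *
from h import *
c=camera_model('wrist')
p=[0.5749,-0.27654,-0.43916]
N=['deckFR','deckRR','baseFR','baseRR','pivot','tip','barR','hingeR']
L=np.array([(-70,-73.5,135),(70,-73.5,135),(-70,-73.5,0),(70,-73.5,0),(-22,-56.5,138),(-9.4,-56.5,164),(-41,-17.5,169.5),(41,-43,137)])/1000
for n,q in zip(N,proj(place(L,p),c)):print(n,q.round(1))
f=cv2.imread('pics/w1.png')
m=cv2.inRange(f,(225,)*3,(255,)*3);m[:15]=0;m[140:]=0;m[:,:210]=0;m[:,330:]=0
k=max(cv2.findContours(m,0,2)[0],key=cv2.contourArea)
q=cv2.approxPolyDP(k,6,True)[:,0].astype(float);print(q.tolist())
L2=np.array([(-49,-55,4),(49,-55,4),(49,55,4),(-49,55,4)])/1000
pr=proj(place(L2,[.5078,-.4687,-.217]),c);print(pr)
px=np.array([min(q,key=lambda a:np.hypot(*(a-b))) for b in pr])
print(fit(L2,px,c,[.5,-.47,-.2]))
z=cv2.resize(f[170:280,200:370],None,fx=4.5,fy=4.5,interpolation=cv2.INTER_CUBIC);cv2.imwrite('pics/c2.png',z)
E
```

```text
deckFR [355.3 205.6]
deckRR [209.6 205.6]
baseFR [344.9 186.7]
baseRR [234.7 186.8]
pivot [305.2 223.5]
tip [290.7 229.8]
barR [325.5 272.8]
hingeR [240.5 236.8]
[[298.0, 22.0], [220.0, 44.0], [244.0, 132.0], [319.0, 114.0]]
[[300.47988389  22.87045036]
 [219.66276242  42.97679506]
 [242.78512662 134.83124071]
 [320.84247965 116.50543139]]
(array([ 0.50792829, -0.47034855, -0.20064897]), array([[0.9, 0.9],
       [1.6, 1.4],
       [1. , 2.1],
       [1.7, 0.5]]))
```

View pics/c2.png

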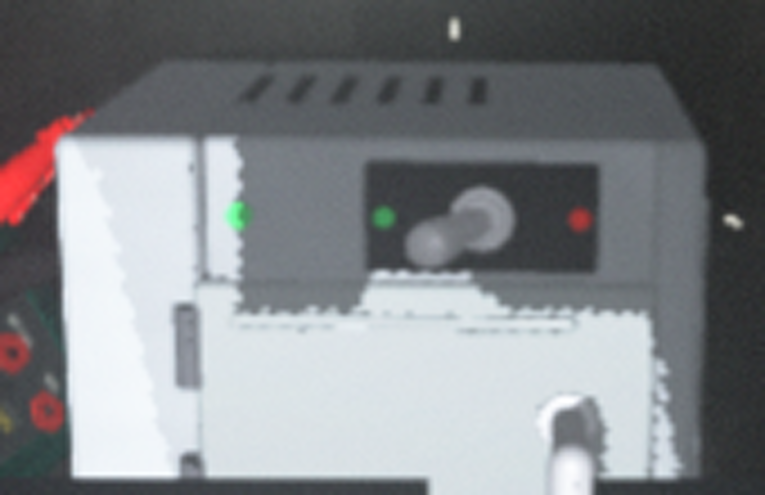

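The crop shows the deck corners at (705,142) and (57,137), the base corners at (657,65) and (165,62), the pivot collar at (483,218), and the toggle tip at (427,245), on the green (on) side.

```bash
python3 - <<'E'
from station import *
from h import *
c=camera_model('wrist')
L=np.array([(-70,-73.5,135),(70,-73.5,135),(-70,-73.5,0),(70,-73.5,0),(-22,-56.5,138),(-9,-56.5,165)])/1000
px=np.array([(705,142),(57,137),(657,65),(165,62),(483,218),(427,245)])/4.5+[200,170]
p,r=fit(L,px,c,[.57,-.27,-.44]);print(p,r.tolist())
p=p
pts=np.array([(25,-56.5,156),(-41,12.5,169.5),(-15,12.5,113.5),(41,12.5,137)])/1000
print(place(pts,p))
E
```

```text
[ 0.57090701 -0.27960626 -0.44357798] [[1.5, 0.3], [0.6, 0.2], [1.1, 1.0], [0.1, 0.8], [0.5, 0.6], [1.9, 0.8]]
[[ 0.56923923 -0.34136764  0.156     ]
 [ 0.53923959 -0.25071986  0.1695    ]
 [ 0.56272336 -0.26187838  0.1135    ]
 [ 0.61330378 -0.28591212  0.137     ]]
```

Call:
apply_moves:
  steps:
    - {"translation": [0.14,-0.03,-0.05],"rotation": [0,0,0]}
    - {"translation": [0.236,-0.044,-0.15],"rotation": [0,0,0]}
    - {"translation": [0.236,-0.044,-0.3],"rotation": [0,0,0]}
    - {"translation": [0.236,-0.044,-0.45],"rotation": [0,0,0]}
    - {"translation": [0.236,-0.044,-0.58],"rotation": [0,0,0]}
    - {"translation": [0.236,-0.044,-0.68],"rotation": [0,0,0]}
    - {"translation": [0.236,-0.044,-0.75],"rotation": [0,0,0]}
    - {"translation": [0.236,-0.044,-0.796],"rotation": [0,0,0]}
    - {"translation": [0.236,-0.044,-0.796],"rotation": [0,0,0]}
    - {"translation": [0.236,-0.044,-0.796],"rotation": [0,0,0]}

```text
t: 2.65
eef_pos: [0.5756, -0.3429, 0.1565]
ee_rot: [3.141, -0.0, -2.008]
force: [0.0, 0.8, 1.0]
width: 0.0006
gripper_force: 0.0
```

```bash
python3 - <<'E'
from station import *
from h import *
f=grab_frame('side');g=grab_frame('wrist')
a=cv2.resize(f[190:290,260:360],(400,400),interpolation=cv2.INTER_CUBIC)
b=cv2.resize(g[60:460,120:520],(400,400));cv2.imwrite('pics/d1.png',np.hstack([a,b]))
E
```

```text
(no output)
```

View pics/d1.png

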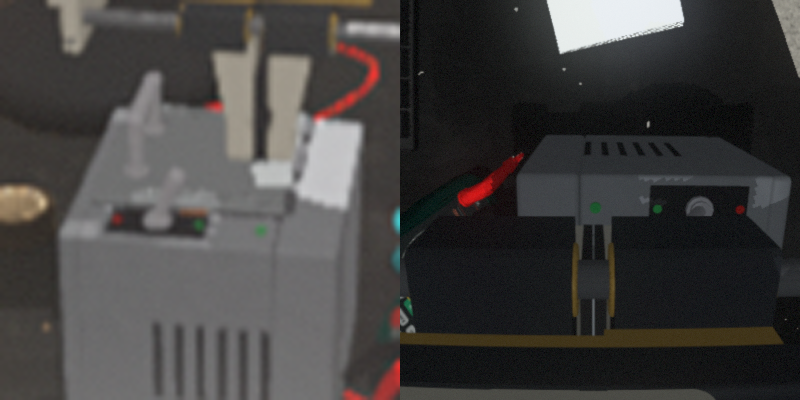

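The fingers stand behind the toggle and are not touching it yet. I'll push towards the front in small steps.

Call:
apply_moves:
  steps:
    - {"translation": [-0.015,0.007,0],"rotation": [0,0,0]}
    - {"translation": [-0.029,0.014,0],"rotation": [0,0,0]}
    - {"translation": [-0.043,0.021,0],"rotation": [0,0,0]}
    - {"translation": [-0.058,0.027,0],"rotation": [0,0,0]}
    - {"translation": [-0.072,0.034,0],"rotation": [0,0,0]}
    - {"translation": [-0.087,0.041,0],"rotation": [0,0,0]}
    - {"translation": [-0.098,0.046,0],"rotation": [0,0,0]}
    - {"translation": [-0.108,0.051,0],"rotation": [0,0,0]}
    - {"translation": [-0.115,0.055,0],"rotation": [0,0,0]}
    - {"translation": [-0.115,0.055,0],"rotation": [0,0,0]}

```text
t: 3.58
eef_pos: [0.5466, -0.3285, 0.1563]
ee_rot: [-3.142, 0.0, -2.008]
force: [0.7, -0.2, -0.6]
width: 0.0002
gripper_force: 0.0
```

```bash
python3 - <<'E'
from station import *
from h import *
f=grab_frame('side');g=grab_frame('wrist')
a=cv2.resize(f[190:290,260:360],(400,400),interpolation=cv2.INTER_CUBIC)
b=cv2.resize(g[60:460,120:520],(400,400));cv2.imwrite('pics/d2.png',np.hstack([a,b]))
E
```

```text
(no output)
```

View pics/d2.png

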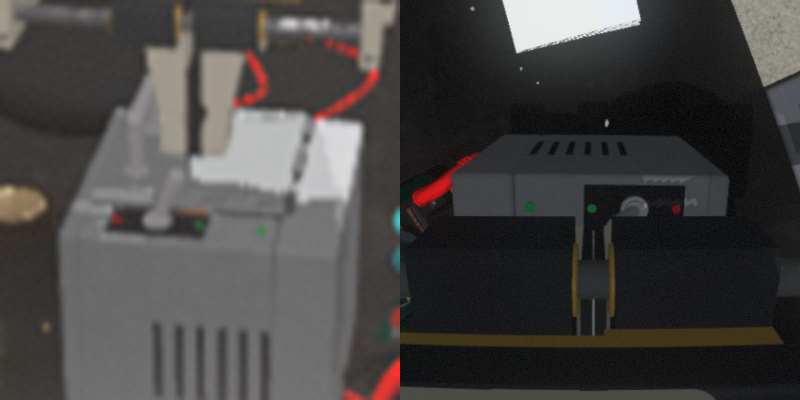

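The toggle has not moved: its tip is still at crop (177,174), about full (304,233.5). The finger tips show at about full (309,228). I'll compare this with the projected TCP.

```bash
cat >> h.py <<'E'
def ray(px,c,z):
    s=least_squares(lambda v:proj([[v[0],v[1],z]],c)[0]-px,[.55,-.3],x_scale=.1);return s.x
E
python3 - <<'E'
from station import *
from h import *
s=get_state();c=camera_model('side');w=camera_model('wrist')
print('tcp',s['eef_pos'],proj([s['eef_pos']],c),proj([s['eef_pos']],w))
print('tip side',ray(np.array([304.5,234]),c,.166),'pivot collar side',ray(np.array([299.5,244.5]),c,.139))
print('collar wrist',ray(np.array([120+234,60+208.]),w,.140))
print('expected',place(np.array([(-22,-56.5,138),(-9,-56.5,165)])/1000,[.572,-.279,-.442]))
E
```

```text
tcp [ 0.54691711 -0.32870488  0.15617083] [[309.03588034 237.22844949]] [[313.40868747 287.53712018]]
tip side [ 0.53710548 -0.33075606] pivot collar side [ 0.52891364 -0.32202603]
collar wrist [ 0.5273098  -0.32383557]
expected [[ 0.52794648 -0.32065978  0.138     ]
 [ 0.53969715 -0.3262205   0.165     ]]
```

```bash
python3 - <<'E'
from h import *
a=cv2.imread('pics/d1.png')[:,:400];b=cv2.imread('pics/d2.png')[:,:400]
for x in (168,176,184,192,200,210,220):
    print(x,[(r,b[r,x].tolist(),a[r,x].tolist()) for r in range(134,200,8)])
E
```

```text
168 [(134, [139, 152, 158], [110, 110, 110]), (142, [140, 152, 160], [111, 111, 111]), (150, [130, 142, 148], [111, 112, 112]), (158, [111, 113, 113], [112, 112, 112]), (166, [112, 111, 112], [112, 111, 111]), (174, [122, 122, 124], [123, 122, 125]), (182, [126, 126, 129], [126, 125, 128]), (190, [127, 125, 130], [125, 124, 129]), (198, [124, 122, 126], [123, 122, 126])]
176 [(134, [140, 153, 159], [111, 112, 111]), (142, [141, 154, 160], [111, 111, 111]), (150, [136, 145, 151], [110, 111, 111]), (158, [113, 115, 115], [111, 112, 111]), (166, [118, 118, 118], [121, 120, 120]), (174, [145, 143, 146], [144, 143, 146]), (182, [130, 129, 131], [131, 129, 132]), (190, [120, 120, 122], [120, 118, 121]), (198, [115, 115, 115], [128, 127, 128])]
184 [(134, [123, 133, 140], [111, 111, 111]), (142, [121, 132, 139], [110, 111, 110]), (150, [115, 125, 131], [111, 111, 111]), (158, [107, 108, 108], [111, 111, 110]), (166, [108, 107, 108], [111, 112, 112]), (174, [120, 120, 121], [125, 123, 125]), (182, [116, 115, 118], [117, 114, 117]), (190, [111, 111, 111], [122, 122, 122]), (198, [115, 115, 11
[... 799 characters left out ...]
142, [141, 152, 160], [111, 112, 112]), (150, [137, 149, 156], [112, 112, 112]), (158, [178, 180, 179], [112, 111, 112]), (166, [189, 190, 188], [110, 110, 111]), (174, [189, 191, 189], [110, 109, 109]), (182, [150, 152, 150], [110, 111, 111]), (190, [110, 111, 110], [117, 116, 116]), (198, [107, 107, 108], [132, 133, 132])]
220 [(134, [140, 151, 159], [110, 110, 110]), (142, [138, 151, 158], [111, 109, 110]), (150, [133, 147, 153], [110, 110, 110]), (158, [175, 177, 177], [110, 111, 111]), (166, [189, 190, 188], [112, 112, 112]), (174, [190, 191, 189], [112, 111, 112]), (182, [151, 152, 150], [112, 113, 111]), (190, [109, 109, 108], [110, 110, 110]), (198, [106, 107, 106], [110, 111, 109])]
```

The fingers really do end about 17 mm higher in the picture than the TCP would put them, so they passed over the toggle. I'll back off and go 15 mm lower. At this y the fingers clear the flap edge.

Call:
apply_moves:
  steps:
    - {"translation": [0.04,-0.025,0],"rotation": [0,0,0]}
    - {"translation": [0.09,-0.052,0],"rotation": [0,0,0]}
    - {"translation": [0.09,-0.052,-0.015],"rotation": [0,0,0]}
    - {"translation": [0.09,-0.052,-0.03],"rotation": [0,0,0]}
    - {"translation": [0.09,-0.052,-0.04],"rotation": [0,0,0]}
    - {"translation": [0.09,-0.052,-0.05],"rotation": [0,0,0]}
    - {"translation": [0.09,-0.052,-0.055],"rotation": [0,0,0]}
    - {"translation": [0.09,-0.052,-0.06],"rotation": [0,0,0]}
    - {"translation": [0.09,-0.052,-0.06],"rotation": [0,0,0]}
    - {"translation": [0.09,-0.052,-0.06],"rotation": [0,0,0]}

```text
t: 4.52
eef_pos: [0.5694, -0.3417, 0.1413]
ee_rot: [-3.141, -0.0, -2.008]
force: [-0.8, 0.1, -0.0]
width: 0.0005
gripper_force: 0.0
```

```bash
python3 - <<'E'
from station import *
from h import *
s=get_state();f=grab_frame('side');c=camera_model('side');print(s['force'],s['eef_pos'],proj([s['eef_pos']],c))
a=f[190:270,270:370];cv2.imwrite('pics/d3.png',cv2.resize(a,(800,600) if 0 else (700,560),interpolation=cv2.INTER_CUBIC))
E
```

```text
[-0.83469112  0.11456217 -0.00357422] [ 0.56935951 -0.34169823  0.14133297] [[321.77133675 245.21187443]]
```

View pics/d3.png

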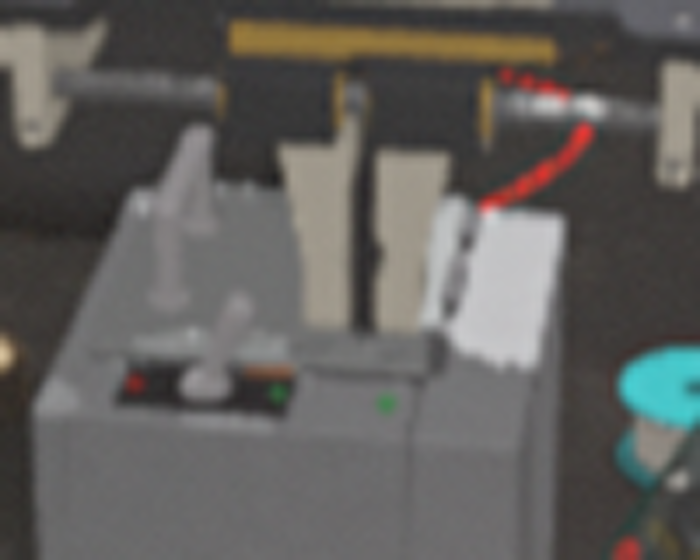

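The shut fingers are now level with the upper part of the toggle: their bottoms are at crop row 330 and the toggle tip at (240,305). Next is the push to the front.

Call:
apply_moves:
  steps:
    - {"translation": [-0.02,0.01,0],"rotation": [0,0,0]}
    - {"translation": [-0.04,0.019,0],"rotation": [0,0,0]}
    - {"translation": [-0.06,0.028,0],"rotation": [0,0,0]}
    - {"translation": [-0.075,0.035,0],"rotation": [0,0,0]}
    - {"translation": [-0.085,0.04,0],"rotation": [0,0,0]}
    - {"translation": [-0.095,0.045,0],"rotation": [0,0,0]}
    - {"translation": [-0.105,0.05,0],"rotation": [0,0,0]}
    - {"translation": [-0.115,0.054,0],"rotation": [0,0,0]}
    - {"translation": [-0.12,0.057,0],"rotation": [0,0,0]}
    - {"translation": [-0.125,0.059,0],"rotation": [0,0,0]}

```text
t: 5.4
eef_pos: [0.5396, -0.3277, 0.1437]
ee_rot: [-3.137, -0.0, -2.007]
force: [1.3, -0.7, 7.2]
width: 0.0005
gripper_force: 2.5
```

```bash
python3 - <<'E'
from station import *
from h import *
s=get_state();f=grab_frame('side');cv2.imwrite('pics/s_full4.png',f);c=camera_model('side');print(s['force'],s['eef_pos'],proj([s['eef_pos']],c))
# bat search: compare with the reference frame around the toggle
g=cv2.imread('pics/side0.png')
L=lambda th:place(np.array([[-.022+r*np.sin(.45-th),-.0565,.138+r*np.cos(.45-th)] for r in(.012,.02,.028)]),[.572,-.279,-.442])
for th in(0,.45,.9):
    q=proj(L(th),c);print(th,q.round(1).tolist(),[(int(g[int(y),int(x)].mean()),int(f[int(y),int(x)].mean())) for x,y in q])
print(f[224:246,290:316].mean(2).astype(int))
E
```

```text
[ 1.29376488 -0.73866223  7.20862077] [ 0.53958257 -0.32769027  0.14374659] [[305.39021872 242.99165425]]
0 [[301.4, 240.1], [303.0, 237.1], [304.7, 234.0]] [(127, 111), (122, 111), (242, 52)]
0.45 [[298.8, 239.4], [298.7, 235.9], [298.6, 232.3]] [(201, 124), (209, 125), (203, 150)]
0.9 [[296.2, 239.8], [294.4, 236.5], [292.6, 233.2]] [(201, 114), (204, 110), (149, 126)]
[[110 114 125 128 126 126 138 149 149 150 149 146 133  85  51  53  50  80
  131 148 149 149 147 141 154 183]
 [111 111 124 128 126 123 133 145 149 150 149 146 134  85  51  51  53  90
  138 151 150 150 146 135 152 184]
 [109 111 119 128 126 121 129 146 150 149 149 149 137  84  50  48  67 112
  145 150 150 149 144 133 151 184]
 [111 112 118 125 127 122 127 146 150 149 149 150 138  83  49  51  83 135
  149 151 150 150 146 131 150 184]
 [111 111 119 127 127 122 126 145 150 149 150 151 141  87  49  50  89 143
  152 151 149 149 145 130 152 183]
 [111 112 118 127 127 120 126 146 149 150 150 151 141  90  50  50  91 145
  151 150 149 150 145 136 161 186]
 [112 113 118 126 128 123 126 146 148 150 149 151 143  89  50  49  89 14
[... 972 characters left out ...]
16 114 113
  116 117 112 110 107 109 108 106]
 [115 114 118 118 111 109 111 120 126 123 112 111 112 116 114 116 115 114
  115 114 111 109 110 110 109 110]
 [ 92  83  87  90  89  88  94 115 126 123 107  96  97 100 105 108 110 113
  113 113 112 116 115 112 111 113]
 [ 70  61  59  60  58  59  76 107 124 124 112  95  79  82  86  93  96 102
  104 105 106 114 114 104  98 100]
 [ 55  49  48  49  45  56  86 114 126 127 127 118  93  67  64  70  73  77
   81  81  82  91 102 111 109  99]
 [ 60  47  46  47  44  68 113 128 132 134 135 133 109  66  51  51  51  54
   53  59  61  66  93 116 119 111]
 [ 58  48  49  48  46  72 119 134 136 136 137 132 108  66  45  49  48  48
   54  64  59  62  96 115 118 117]]
```

The upward force of 7 N and the upright bat (columns 296–299) show that the finger rode over the toggle's top. The real finger ends therefore sit about 20 mm above the TCP. I'll back off, go 14 mm lower and push again.

Call:
apply_moves:
  steps:
    - {"translation": [0,0,0.05],"rotation": [0,0,0]}
    - {"translation": [0.06,-0.028,0.05],"rotation": [0,0,0]}
    - {"translation": [0.125,-0.059,0.05],"rotation": [0,0,0]}
    - {"translation": [0.125,-0.059,0.02],"rotation": [0,0,0]}
    - {"translation": [0.125,-0.059,-0.01],"rotation": [0,0,0]}
    - {"translation": [0.125,-0.059,-0.025],"rotation": [0,0,0]}
    - {"translation": [0.125,-0.059,-0.04],"rotation": [0,0,0]}
    - {"translation": [0.125,-0.059,-0.05],"rotation": [0,0,0]}
    - {"translation": [0.125,-0.059,-0.056],"rotation": [0,0,0]}
    - {"translation": [0.125,-0.059,-0.056],"rotation": [0,0,0]}

```text
t: 6.28
eef_pos: [0.5691, -0.3416, 0.127]
ee_rot: [3.141, -0.0, -2.008]
force: [-0.6, -0.5, -0.8]
width: 0.0006
gripper_force: 0.0
```

Call:
apply_moves:
  steps:
    - {"translation": [-0.02,0.01,0],"rotation": [0,0,0]}
    - {"translation": [-0.04,0.019,0],"rotation": [0,0,0]}
    - {"translation": [-0.06,0.028,0],"rotation": [0,0,0]}
    - {"translation": [-0.075,0.035,0],"rotation": [0,0,0]}
    - {"translation": [-0.085,0.04,0],"rotation": [0,0,0]}
    - {"translation": [-0.09,0.043,0],"rotation": [0,0,0]}
    - {"translation": [-0.1,0.047,0],"rotation": [0,0,0]}
    - {"translation": [-0.105,0.05,0],"rotation": [0,0,0]}
    - {"translation": [-0.11,0.052,0],"rotation": [0,0,0]}
    - {"translation": [-0.115,0.055,0],"rotation": [0,0,0]}

```text
t: 7.12
eef_pos: [0.5411, -0.3282, 0.1273]
ee_rot: [-3.141, -0.0, -2.008]
force: [1.2, -0.3, -0.3]
width: 0.0006
gripper_force: 0.8
```

```bash
cat > tog.py <<'E'
from station import *
from h import *
s=get_state();f=grab_frame('side');c=camera_model('side');print(s['t'],s['force'],s['eef_pos'],s['width'],proj([s['eef_pos']],c))
print(f[222:250,286:316].mean(2).astype(int))
E
python3 tog.py
```

```text
7.1167 [ 1.19590252 -0.25455586 -0.29993534] [ 0.54108653 -0.32818559  0.12732642] 0.0005835923801607281 [[306.25522906 250.14018525]]
[[ 71 109 117 113 112 113 124 126 130 143 149 150 150 149 149 150 149 128
   80  52  57  98 144 153 150 150 150 150 150 146]
 [ 91 113 114 112 112 113 123 128 129 137 148 149 149 150 150 151 149 127
   77  51  58  97 145 152 150 150 149 150 150 147]
 [106 117 113 111 110 114 124 129 127 130 146 150 150 149 150 152 149 128
   78  52  56  97 144 152 151 149 149 149 149 148]
 [111 114 113 111 111 113 122 128 126 127 146 152 149 149 150 149 148 127
   79  51  57  98 145 152 150 150 150 150 147 149]
 [116 114 111 112 111 111 119 127 127 126 143 149 150 149 149 150 149 129
   78  50  54  98 144 152 149 150 149 150 147 147]
 [114 113 111 111 112 111 119 128 126 123 137 146 150 150 149 149 150 130
   79  51  56  98 146 152 150 149 149 150 147 148]
 [115 111 112 112 111 114 119 128 127 123 128 146 150 150 149 151 149 132
   81  50  55  96 142 152 151 149 150 150 148 150]
 [114 112 112 111 111 112 117 127 128 120 122 146 151 150 149 150 151 134
   84  52  53  7
[... 1835 characters left out ...]
132 134 138 133 109  68
   50  51  50  50  57  61  62  67  94 117 118 110]
 [113  76  63  61  54  47  49  48  44  71 119 133 136 135 138 132 107  64
   45  48  48  52  56  65  59  64  95 116 118 115]
 [ 89  57  49  48  49  45  45  44  43  59  96 117 120 121 120 112  85  56
   49  49  47  50  56  66  64  74 104 116 118 117]
 [ 96  76  72  73  73  65  58  55  50  48  65  79  83  84  81  72  54  45
   46  51  48  51  52  54  63  89 112 116 116 117]
 [127 121 122 123 119 109  96  87  78  74  70  71  69  70  69  63  63  61
   56  56  57  57  53  49  63  95 114 117 115 117]
 [132 134 134 137 135 130 123 113 107 105 104 101 102 102 101 100 102  99
   91  89  88  87  79  75  82 106 115 117 115 115]]
```

The toggle tip is now at about (294,232), which makes roughly 0.78 rad. I'll push 5 mm more.

Call:
apply_moves:
  steps:
    - {"translation": [-0.004,0.002,0],"rotation": [0,0,0]}
    - {"translation": [-0.007,0.003,0],"rotation": [0,0,0]}
    - {"translation": [-0.01,0.005,0],"rotation": [0,0,0]}
    - {"translation": [-0.013,0.006,0],"rotation": [0,0,0]}
    - {"translation": [-0.016,0.008,0],"rotation": [0,0,0]}
    - {"translation": [-0.019,0.009,0],"rotation": [0,0,0]}
    - {"translation": [-0.019,0.009,0],"rotation": [0,0,0]}
    - {"translation": [-0.019,0.009,0],"rotation": [0,0,0]}
    - {"translation": [-0.019,0.009,0],"rotation": [0,0,0]}
    - {"translation": [-0.019,0.009,0],"rotation": [0,0,0]}

```text
t: 8.0
eef_pos: [0.539, -0.3269, 0.1282]
ee_rot: [-3.135, 0.0, -2.007]
force: [7.9, -6.0, -2.7]
width: 0.0005
gripper_force: 4.2
```

```bash
sed -i 's/222:250,286:316/228:242,284:302/' tog.py; python3 tog.py
```

```text
8.0 [ 7.87035534 -6.01038708 -2.73064197] [ 0.53903179 -0.32689868  0.12817434] 0.0005319445817807934 [[305.09016317 249.61692603]]
[[103 115 114 112 113 112 110 111 118 126 129 139 149 150 150 149 151 146]
 [112 114 114 111 112 111 112 113 119 126 128 132 146 149 150 149 151 145]
 [115 114 112 112 112 111 112 113 120 125 128 129 145 150 149 149 150 145]
 [115 113 112 112 112 111 112 118 125 132 130 129 143 150 150 149 149 142]
 [113 112 112 111 110 111 113 126 135 138 136 131 143 149 150 150 149 142]
 [113 111 111 111 110 111 116 128 137 140 134 131 141 148 150 150 150 142]
 [113 110 111 113 115 113 112 123 131 135 133 132 140 148 149 150 151 146]
 [123 116 116 127 129 127 117 114 121 128 129 131 139 147 150 150 151 147]
 [134 132 132 137 140 138 130 116 116 122 126 130 139 148 150 149 151 149]
 [139 140 140 139 141 140 138 126 116 118 124 130 140 148 151 150 150 148]
 [138 140 140 139 140 139 140 134 119 115 121 128 139 148 150 150 152 150]
 [126 128 128 129 128 131 134 133 125 116 118 126 139 148 148 149 151 149]
 [110 113 111 113 110 113 115 115 114 110 111 120 134 142 143 142 142 141]
 [122 123 122 120  96  91  94  85  87  87  87 103 121 133 132 123 119 113]]
```

The toggle is at its stop: 10 N, tip at (292.7,232.5), about 0.9 rad. It's off. Now to hover above the handle bar with the jaw half open and check where the finger ends are.

Call:
apply_moves:
  steps:
    - {"translation": [0.05,-0.024,0.02],"rotation": [0,0,0]}
    - {"translation": [0.07,-0.034,0.15],"rotation": [0,0,0]}
    - {"translation": [0.07,-0.034,0.3],"rotation": [0,0,0]}
    - {"translation": [0.05,0.05,0.36],"rotation": [0,0,0]}
    - {"translation": [0.03,0.18,0.352],"rotation": [0,0,0]}
    - {"translation": [0.016,0.302,0.352],"rotation": [0,0,0]}
    - {"translation": [0.016,0.302,0.352],"rotation": [0,0,0]}
    - {"translation": [0.016,0.302,0.352],"rotation": [0,0,0]}
    - {"translation": [0.016,0.302,0.352],"rotation": [0,0,0]}
    - {"translation": [0.016,0.302,0.352],"rotation": [0,0,0]}
  jaw: 0

```text
t: 8.88
eef_pos: [0.5398, -0.2507, 0.2149]
ee_rot: [3.141, -0.0, -2.008]
force: [0.2, -0.4, -0.0]
width: 0.0441
gripper_force: 0.0
```

```bash
python3 - <<'E'
from station import *
from h import *
s=get_state();f=grab_frame('side');c=camera_model('side');w=camera_model('wrist');g=grab_frame('wrist')
print(s['t'],s['force'],s['eef_pos'],s['ee_rot'],s['width'])
P=s['eef_pos'];d=np.array([.904,-.428,0])*.03
print(proj([P,P+d,P-d,P+[0,0,.02]],c).round(1))
b=place(np.array([(-41,-17.5,169.5),(-41,12.5,169.5),(-41,42.5,169.5)])/1000,[.572,-.279,-.442]);print('bar side',proj(b,c).round(1).tolist(),'wrist',proj(b,w).round(1).tolist())
a=cv2.resize(f[160:260,260:360],(400,400),interpolation=cv2.INTER_CUBIC)
b=cv2.resize(g[80:480,120:520],(400,400));cv2.imwrite('pics/e1.png',np.hstack([a,b]))
E
```

```text
8.8833 [ 0.17376206 -0.43162039 -0.00837382] [ 0.5397555  -0.25068269  0.21493332] [ 3.14097186e+00 -2.72723229e-04 -2.00800297e+00] 0.0440526469337744
[[294.9 195.3]
 [309.3 196.2]
 [280.6 194.4]
 [294.7 186.3]]
bar side [[292.8, 221.4], [295.5, 215.0], [298.0, 209.0]] wrist [[313.0, 206.2], [312.8, 259.4], [312.6, 309.1]]
```

View pics/e1.png

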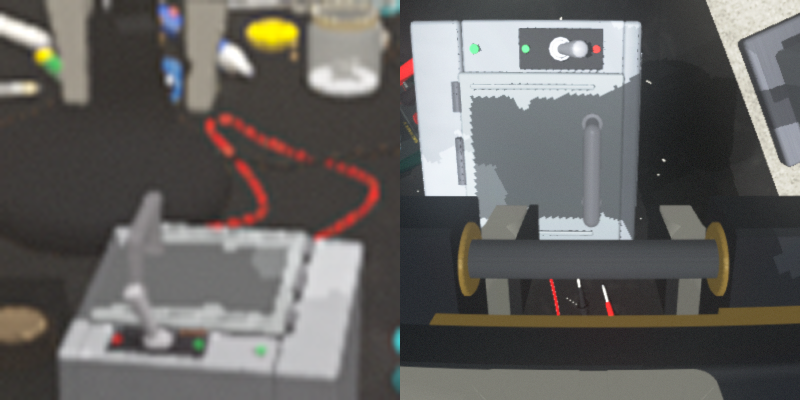

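Left half: the switch leans to the front (off), and the finger ends are at crop row 105, full row about 186, which is again 20 mm above the TCP. Right half: the bar at column 593 lies midway between the fingers, its middle about 5 mm towards the switch. I'll go down on the bar.

Call:
apply_moves:
  steps:
    - {"translation": [-0.007,-0.014,-0.06],"rotation": [0,0,0]}
    - {"translation": [-0.007,-0.014,-0.14],"rotation": [0,0,0]}
    - {"translation": [-0.007,-0.014,-0.2],"rotation": [0,0,0]}
    - {"translation": [-0.007,-0.014,-0.25],"rotation": [0,0,0]}
    - {"translation": [-0.007,-0.014,-0.28],"rotation": [0,0,0]}
    - {"translation": [-0.007,-0.014,-0.3],"rotation": [0,0,0]}
    - {"translation": [-0.007,-0.014,-0.315],"rotation": [0,0,0]}
    - {"translation": [-0.007,-0.014,-0.328],"rotation": [0,0,0]}
    - {"translation": [-0.007,-0.014,-0.328],"rotation": [0,0,0]}
    - {"translation": [-0.007,-0.014,-0.328],"rotation": [0,0,0]}

```text
t: 9.82
eef_pos: [0.5384, -0.2538, 0.1336]
ee_rot: [-3.141, 0.0, -2.008]
force: [-0.1, -0.1, 0.2]
width: 0.0437
gripper_force: 0.0
```

Call:
apply_moves:
  steps:
    - {"translation": [0,0,0],"rotation": [0,0,0]}
    - {"translation": [0,0,0],"rotation": [0,0,0]}
    - {"translation": [0,0,0],"rotation": [0,0,0]}
    - {"translation": [0,0,0],"rotation": [0,0,0]}
    - {"translation": [0,0,0],"rotation": [0,0,0]}
    - {"translation": [0,0,0],"rotation": [0,0,0]}
    - {"translation": [0,0,0],"rotation": [0,0,0]}
    - {"translation": [0,0,0],"rotation": [0,0,0]}
    - {"translation": [0,0,0],"rotation": [0,0,0]}
    - {"translation": [0,0,0],"rotation": [0,0,0]}
  jaw: 1
  newtons: 10

```text
t: 10.65
eef_pos: [0.5392, -0.2541, 0.1334]
ee_rot: [-3.14, 0.0, -2.008]
force: [4.3, -3.4, -3.3]
width: 0.0093
gripper_force: 10.0
```

The bar is gripped (9.3 mm). Next I'll work out the arc.

```bash
cat > arc.py <<'E'
import numpy as np,sys
def tcp(th,ps,h=36):
    th,ps=np.radians([th,ps]);f=np.radians(158.4)-th
    b=88.2*np.array([np.cos(f),np.sin(f)])
    return b+h*np.array([-np.sin(ps),-np.cos(ps)])
def call(t0,p0,t1,p1,n=9):
    for i in range(1,n+1):
        a=i/n;d=tcp(t0+a*(t1-t0),p0+a*(p1-p0))-tcp(t0,p0);r=a*(p1-p0)/30
        print([round(v,3) for v in (d[0]*.904/250,-d[0]*.428/250,d[1]/250)],[round(.428*r,3),round(.904*r,3),0])
    print()
E
python3 -c "
from arc import *
call(0,0,60,0);call(60,0,84,14);call(84,14,106,28)"
```

```text
[np.float64(0.016), np.float64(-0.007), np.float64(0.037)] [0.0, 0.0, 0]
[np.float64(0.035), np.float64(-0.017), np.float64(0.072)] [0.0, 0.0, 0]
[np.float64(0.058), np.float64(-0.027), np.float64(0.104)] [0.0, 0.0, 0]
[np.float64(0.084), np.float64(-0.04), np.float64(0.133)] [0.0, 0.0, 0]
[np.float64(0.113), np.float64(-0.054), np.float64(0.159)] [0.0, 0.0, 0]
[np.float64(0.145), np.float64(-0.069), np.float64(0.18)] [0.0, 0.0, 0]
[np.float64(0.178), np.float64(-0.084), np.float64(0.198)] [0.0, 0.0, 0]
[np.float64(0.214), np.float64(-0.101), np.float64(0.211)] [0.0, 0.0, 0]
[np.float64(0.25), np.float64(-0.118), np.float64(0.219)] [0.0, 0.0, 0]

[np.float64(0.011), np.float64(-0.005), np.float64(0.002)] [0.022, 0.047, 0]
[np.float64(0.022), np.float64(-0.011), np.float64(0.003)] [0.044, 0.094, 0]
[np.float64(0.034), np.float64(-0.016), np.float64(0.004)] [0.067, 0.141, 0]
[np.float64(0.045), np.float64(-0.021), np.float64(0.004)] [0.089, 0.187, 0]
[np.float64(0.056), np.float64(-0.027), np.float64(0.004)] [0.111, 0.234, 0]
[np.float64(0.068), np.float64(-0.032), np.float64(0.003)] [
[... 245 characters left out ...]
]

[np.float64(0.01), np.float64(-0.005), np.float64(-0.003)] [0.022, 0.047, 0]
[np.float64(0.019), np.float64(-0.009), np.float64(-0.007)] [0.044, 0.094, 0]
[np.float64(0.028), np.float64(-0.013), np.float64(-0.012)] [0.067, 0.141, 0]
[np.float64(0.037), np.float64(-0.018), np.float64(-0.016)] [0.089, 0.187, 0]
[np.float64(0.046), np.float64(-0.022), np.float64(-0.022)] [0.111, 0.234, 0]
[np.float64(0.055), np.float64(-0.026), np.float64(-0.028)] [0.133, 0.281, 0]
[np.float64(0.063), np.float64(-0.03), np.float64(-0.034)] [0.155, 0.328, 0]
[np.float64(0.071), np.float64(-0.034), np.float64(-0.041)] [0.178, 0.375, 0]
[np.float64(0.079), np.float64(-0.038), np.float64(-0.048)] [0.2, 0.422, 0]
```

Call:
apply_moves:
  steps:
    - {"translation": [0.016,-0.007,0.037],"rotation": [0,0,0]}
    - {"translation": [0.035,-0.017,0.072],"rotation": [0,0,0]}
    - {"translation": [0.058,-0.027,0.104],"rotation": [0,0,0]}
    - {"translation": [0.084,-0.04,0.133],"rotation": [0,0,0]}
    - {"translation": [0.113,-0.054,0.159],"rotation": [0,0,0]}
    - {"translation": [0.145,-0.069,0.18],"rotation": [0,0,0]}
    - {"translation": [0.178,-0.084,0.198],"rotation": [0,0,0]}
    - {"translation": [0.214,-0.101,0.211],"rotation": [0,0,0]}
    - {"translation": [0.25,-0.118,0.219],"rotation": [0,0,0]}
    - {"translation": [0.25,-0.118,0.219],"rotation": [0,0,0]}

```text
t: 11.48
eef_pos: [0.6014, -0.284, 0.1885]
ee_rot: [-3.141, -0.001, -2.008]
force: [-1.5, -0.6, 6.8]
width: 0.0095
gripper_force: 10.0
```

Call:
apply_moves:
  steps:
    - {"translation": [0.011,-0.005,0.002],"rotation": [0.022,0.047,0]}
    - {"translation": [0.022,-0.011,0.003],"rotation": [0.044,0.094,0]}
    - {"translation": [0.034,-0.016,0.004],"rotation": [0.067,0.141,0]}
    - {"translation": [0.045,-0.021,0.004],"rotation": [0.089,0.187,0]}
    - {"translation": [0.056,-0.027,0.004],"rotation": [0.111,0.234,0]}
    - {"translation": [0.068,-0.032,0.003],"rotation": [0.133,0.281,0]}
    - {"translation": [0.079,-0.037,0.001],"rotation": [0.155,0.328,0]}
    - {"translation": [0.09,-0.043,-0.002],"rotation": [0.178,0.375,0]}
    - {"translation": [0.101,-0.048,-0.005],"rotation": [0.2,0.422,0]}
    - {"translation": [0.101,-0.048,-0.005],"rotation": [0.2,0.422,0]}

```text
t: 12.32
eef_pos: [0.6263, -0.296, 0.1862]
ee_rot: [2.895, 0.0, -2.008]
force: [-1.3, -1.2, 2.4]
width: 0.0089
gripper_force: 10.0
```

Call:
apply_moves:
  steps:
    - {"translation": [0.01,-0.005,-0.003],"rotation": [0.022,0.047,0]}
    - {"translation": [0.019,-0.009,-0.007],"rotation": [0.044,0.094,0]}
    - {"translation": [0.028,-0.013,-0.012],"rotation": [0.067,0.141,0]}
    - {"translation": [0.037,-0.018,-0.016],"rotation": [0.089,0.187,0]}
    - {"translation": [0.046,-0.022,-0.022],"rotation": [0.111,0.234,0]}
    - {"translation": [0.055,-0.026,-0.028],"rotation": [0.133,0.281,0]}
    - {"translation": [0.063,-0.03,-0.034],"rotation": [0.155,0.328,0]}
    - {"translation": [0.071,-0.034,-0.041],"rotation": [0.178,0.375,0]}
    - {"translation": [0.079,-0.038,-0.048],"rotation": [0.2,0.422,0]}
    - {"translation": [0.079,-0.038,-0.048],"rotation": [0.2,0.422,0]}

```text
t: 13.15
eef_pos: [0.646, -0.3054, 0.1732]
ee_rot: [2.65, 0.002, -2.009]
force: [0.3, -1.6, 0.2]
width: 0.0095
gripper_force: 10.0
```

```bash
python3 - <<'E'
from station import *
from h import *
s=get_state();f=grab_frame('side');cv2.imwrite('pics/side_flap.png',f)
print(s['q'].round(2),s['force'],s['moment'],s['eef_pos'],s['ee_rot'])
# flap plate silhouette: predicted corners for several angles
c=camera_model('side')
for th in (90,100,106,112,120):
    t=np.radians(180-th);P=[(41+100*np.cos(t),y,137+100*np.sin(t)) for y in(-43,68)]
    print(th,proj(place(np.array(P)/1000,[.572,-.279,-.442]),c).round(1).tolist())
cv2.imwrite('pics/f1.png',cv2.resize(f[130:270,240:400],(640,560),interpolation=cv2.INTER_CUBIC))
E
```

```text
[-0.23  0.79  0.63 -0.1  -1.89 -0.22] [ 0.26495947 -1.62550904  0.21842924] [-1.39640229 -1.21721554  0.41973426] [ 0.64595867 -0.30539685  0.17318617] [ 2.65042856e+00  1.54547115e-03 -2.00865708e+00]
90 [[331.7, 198.6], [337.7, 177.6]]
100 [[340.7, 199.8], [345.9, 178.7]]
106 [[346.0, 201.3], [350.6, 180.0]]
112 [[351.1, 203.2], [355.2, 181.8]]
120 [[357.5, 206.6], [361.0, 184.8]]
```

View pics/f1.png

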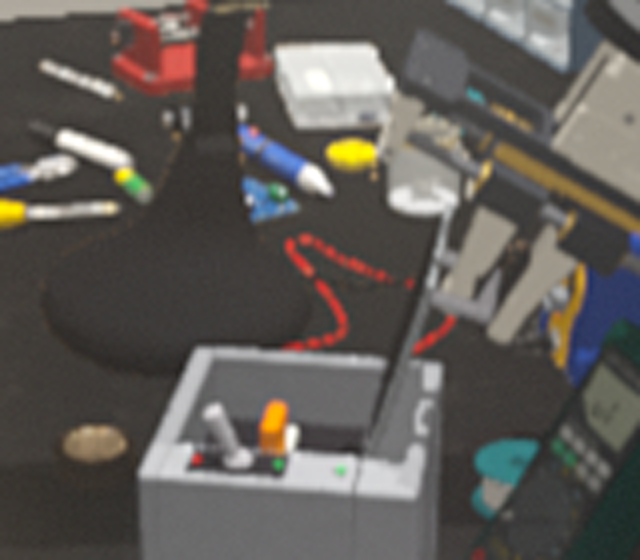

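That picture was the tenth and last. The flap is past upright, about 1.85 rad, with its upper edge at (351,184), which matches the 106° prediction. The orange tab is visible at crop (274,425), and the toggle leans to the front. I'll open a little and withdraw along the tool axis.

Call:
apply_moves:
  steps:
    - {"translation": [0,0,0],"rotation": [0,0,0]}
    - {"translation": [0,0,0],"rotation": [0,0,0]}
    - {"translation": [0,0,0],"rotation": [0,0,0]}
    - {"translation": [0.02,-0.01,0.03],"rotation": [0,0,0]}
    - {"translation": [0.045,-0.021,0.06],"rotation": [0,0,0]}
    - {"translation": [0.07,-0.033,0.1],"rotation": [0,0,0]}
    - {"translation": [0.09,-0.042,0.14],"rotation": [0,0,0]}
    - {"translation": [0.11,-0.052,0.19],"rotation": [0,0,0]}
    - {"translation": [0.13,-0.061,0.24],"rotation": [0,0,0]}
    - {"translation": [0.15,-0.07,0.29],"rotation": [0,0,0]}
  jaw: 0.6

```text
t: 14.03
eef_pos: [0.6831, -0.3218, 0.2482]
ee_rot: [2.653, 0.003, -2.008]
force: [0.5, 0.0, 0.4]
width: 0.0171
gripper_force: 0.0
```

```bash
cat > flap.py <<'E'
from station import *
from h import *
s=get_state();f=grab_frame('side');cv2.imwrite('pics/tmp.png',f);c=camera_model('side')
print(s['t'],s['q'].round(2),s['force'],s['eef_pos'],s['width'])
P=[.572,-.279,-.442]
# right edge of plate (y -43), sample along line at each angle, for contrast to a reference
for th in range(96,126,4):
    t=np.radians(180-th);r=np.linspace(20,95,12)
    q=proj(place(np.array([(41+a*np.cos(t),-43,137+a*np.sin(t)) for a in r])/1000,P),c).round().astype(int)
    q2=proj(place(np.array([(41+a*np.cos(t),-33,137+a*np.sin(t)) for a in r])/1000,P),c).round().astype(int)
    print(th,[int(f[y,x].mean()) for x,y in q],[int(f[y,x].mean()) for x,y in q2])
E
python3 flap.py
```

```text
14.0333 [-0.24  0.87  0.94 -0.11 -2.12 -0.24] [0.52129279 0.01876784 0.44717291] [ 0.68312732 -0.32183151  0.24816188] 0.01709792874320383
96 [107, 111, 106, 106, 101, 171, 57, 60, 63, 61, 61, 63] [105, 108, 106, 98, 160, 66, 61, 61, 62, 61, 63, 75]
100 [110, 105, 123, 142, 84, 139, 64, 61, 61, 63, 61, 65] [105, 123, 142, 84, 139, 64, 61, 61, 61, 61, 63, 72]
104 [110, 98, 87, 95, 57, 63, 53, 56, 59, 62, 64, 68] [98, 79, 77, 53, 55, 65, 55, 61, 61, 63, 61, 83]
108 [76, 65, 55, 52, 52, 51, 54, 54, 52, 56, 57, 70] [69, 52, 49, 54, 51, 55, 54, 55, 53, 57, 60, 91]
112 [81, 62, 51, 53, 53, 51, 50, 50, 48, 51, 48, 49] [69, 51, 52, 53, 51, 52, 54, 51, 47, 50, 49, 51]
116 [105, 96, 98, 82, 73, 49, 54, 54, 48, 47, 48, 50] [62, 54, 55, 54, 46, 49, 48, 48, 51, 48, 49, 51]
120 [127, 120, 123, 118, 122, 122, 122, 127, 121, 119, 117, 116] [118, 85, 108, 97, 121, 74, 70, 98, 85, 109, 95, 71]
124 [115, 109, 107, 108, 110, 110, 111, 69, 60, 64, 59, 138] [118, 126, 126, 119, 122, 115, 116, 101, 88, 90, 94, 127]
```

The edge profile lines up with 120° along its whole length, so the flap rests open on its stop (2.1 rad). Next I'll rise over it, untilt and come round to the front.

Call:
apply_moves:
  steps:
    - {"translation": [0,0,0.15],"rotation": [0,0,0]}
    - {"translation": [-0.02,0,0.28],"rotation": [-0.04,-0.09,0]}
    - {"translation": [-0.12,-0.02,0.3],"rotation": [-0.09,-0.19,0]}
    - {"translation": [-0.24,-0.04,0.3],"rotation": [-0.14,-0.29,0]}
    - {"translation": [-0.36,-0.06,0.3],"rotation": [-0.19,-0.4,0]}
    - {"translation": [-0.48,-0.08,0.3],"rotation": [-0.24,-0.51,0]}
    - {"translation": [-0.6,-0.1,0.3],"rotation": [-0.29,-0.62,0]}
    - {"translation": [-0.7,-0.11,0.3],"rotation": [-0.34,-0.73,0]}
    - {"translation": [-0.75,-0.12,0.3],"rotation": [-0.4,-0.844,0]}
    - {"translation": [-0.75,-0.12,0.3],"rotation": [-0.4,-0.844,0]}
  jaw: -0.05

```text
t: 14.92
eef_pos: [0.4906, -0.3515, 0.3251]
ee_rot: [-3.134, 0.001, -2.009]
force: [-0.2, 0.2, 1.4]
width: 0.0457
gripper_force: 0.0
```

Call:
apply_moves:
  steps:
    - {"translation": [0,0,0],"rotation": [0,0,-0.2]}
    - {"translation": [0,0,0],"rotation": [0,0,-0.4]}
    - {"translation": [0,0,0],"rotation": [0,0,-0.6]}
    - {"translation": [0,0,0],"rotation": [0,0,-0.8]}
    - {"translation": [0,0,0],"rotation": [0,0,-1]}
    - {"translation": [0,0,0],"rotation": [0,0,-1]}
    - {"translation": [0,0,0],"rotation": [0,0,-1]}
    - {"translation": [0,0,0],"rotation": [0,0,-1]}
    - {"translation": [0,0,0],"rotation": [0,0,-1]}
    - {"translation": [0,0,0],"rotation": [0,0,-1]}

```text
t: 15.75
eef_pos: [0.4956, -0.3521, 0.3221]
ee_rot: [3.142, 0.0, -2.53]
force: [0.1, 1.5, 0.6]
width: 0.0462
gripper_force: 0.0
```

Call:
apply_moves:
  steps:
    - {"translation": [0,0,0],"rotation": [0,0,-0.2]}
    - {"translation": [0,0,0],"rotation": [0,0,-0.4]}
    - {"translation": [0,0,0],"rotation": [0,0,-0.6]}
    - {"translation": [0,0,0],"rotation": [0,0,-0.8]}
    - {"translation": [0,0,0],"rotation": [0,0,-1]}
    - {"translation": [0,0,0],"rotation": [0,0,-1]}
    - {"translation": [0,0,0],"rotation": [0,0,-1]}
    - {"translation": [0,0,0],"rotation": [0,0,-1]}
    - {"translation": [0,0,0],"rotation": [0,0,-1]}
    - {"translation": [0,0,0],"rotation": [0,0,-1]}

```text
t: 16.58
eef_pos: [0.4956, -0.3522, 0.3222]
ee_rot: [-3.142, -0.0, -3.053]
force: [0.5, 1.1, -0.4]
width: 0.0461
gripper_force: 0.0
```

Call:
apply_moves:
  steps:
    - {"translation": [0,0,0],"rotation": [0,0,-0.2]}
    - {"translation": [0,0,0],"rotation": [0,0,-0.4]}
    - {"translation": [0,0,0],"rotation": [0,0,-0.6]}
    - {"translation": [0,0,0],"rotation": [0,0,-0.8]}
    - {"translation": [0,0,0],"rotation": [0,0,-1]}
    - {"translation": [0,0,0],"rotation": [0,0,-1]}
    - {"translation": [0,0,0],"rotation": [0,0,-1]}
    - {"translation": [0,0,0],"rotation": [0,0,-1]}
    - {"translation": [0,0,0],"rotation": [0,0,-1]}
    - {"translation": [0,0,0],"rotation": [0,0,-1]}

```text
t: 17.42
eef_pos: [0.4956, -0.3522, 0.3222]
ee_rot: [-3.142, 0.0, 2.707]
force: [0.4, -0.0, 0.7]
width: 0.0458
gripper_force: 0.0
```

Yaw is 2.707, so the tool's y lies along the extractor's y. I'll locate the orange tab by colour in both cameras.

```bash
cat > tab.py <<'E'
from station import *
from h import *
s=get_state();print(s['eef_pos'],s['ee_rot'],s['width'])
P=[.572,-.279,-.442]
T=np.array([(x,y,z) for z in(127.5,113.5) for x in(-20,-10) for y in(-2.5,27.5)])/1000
for n in('side','wrist'):
    c=camera_model(n);f=grab_frame(n);cv2.imwrite(f'pics/tab_{n}.png',f)
    h=cv2.cvtColor(f,cv2.COLOR_BGR2HSV);m=cv2.inRange(h,(6,150,110),(20,255,255))
    k,l,st,ce=cv2.connectedComponentsWithStats(m)
    print(n,[(st[i].tolist(),ce[i].round(1).tolist()) for i in range(1,k) if st[i][4]>15])
    print(' pred',proj(place(T,P),c).round(1).tolist())
E
python3 tab.py
```

```text
[ 0.49564252 -0.35223203  0.32217519] [-3.14159028e+00  5.15993660e-05  2.70650321e+00] 0.04582450113236268
side [([391, 39, 11, 7, 54], [395.7, 42.6]), ([439, 79, 16, 16, 197], [446.2, 86.8]), ([476, 86, 35, 15, 211], [491.6, 91.8]), ([305, 231, 7, 12, 55], [308.0, 237.0])]
 pred [[304.4, 236.6], [306.6, 230.1], [309.0, 237.0], [311.2, 230.4], [304.4, 242.4], [306.7, 235.8], [309.1, 242.8], [311.2, 236.1]]
wrist [([413, 224, 35, 16, 274], [428.6, 230.4])]
 pred [[418.4, 228.3], [450.6, 228.6], [417.6, 238.9], [449.7, 239.1], [414.8, 224.9], [446.0, 225.2], [414.1, 235.2], [445.1, 235.4]]
```

The tab matches the prediction within 2 mm. I'll go above it and then down.

Call:
apply_moves:
  steps:
    - {"translation": [0.09,0.12,0],"rotation": [0,0,0]}
    - {"translation": [0.18,0.24,-0.05],"rotation": [0,0,0]}
    - {"translation": [0.27,0.358,-0.15],"rotation": [0,0,0]}
    - {"translation": [0.27,0.358,-0.3],"rotation": [0,0,0]}
    - {"translation": [0.27,0.358,-0.44],"rotation": [0,0,0]}
    - {"translation": [0.27,0.358,-0.56],"rotation": [0,0,0]}
    - {"translation": [0.27,0.358,-0.64],"rotation": [0,0,0]}
    - {"translation": [0.27,0.358,-0.68],"rotation": [0,0,0]}
    - {"translation": [0.27,0.358,-0.68],"rotation": [0,0,0]}
    - {"translation": [0.27,0.358,-0.68],"rotation": [0,0,0]}

```text
t: 18.35
eef_pos: [0.5636, -0.263, 0.1529]
ee_rot: [-3.141, 0.0, 2.705]
force: [-0.4, -0.6, 0.6]
width: 0.0462
gripper_force: 0.0
```

```bash
python3 tab.py
```

```text
[ 0.56357126 -0.26304901  0.15286455] [-3.14114943e+00  4.61118849e-04  2.70527238e+00] 0.04615897557047172
side [([391, 39, 10, 7, 53], [395.6, 42.6]), ([439, 79, 16, 16, 198], [446.2, 86.9]), ([476, 86, 35, 15, 218], [491.8, 91.6]), ([305, 231, 7, 13, 66], [307.9, 237.2])]
 pred [[304.4, 236.6], [306.6, 230.1], [309.0, 237.0], [311.2, 230.4], [304.4, 242.4], [306.7, 235.8], [309.1, 242.8], [311.2, 236.1]]
wrist [([284, 244, 58, 32, 1698], [312.4, 259.7])]
 pred [[286.8, 256.9], [345.7, 257.3], [287.0, 275.5], [345.2, 275.8], [288.3, 249.3], [343.8, 249.6], [288.5, 266.8], [343.3, 267.1]]
```

The tab is centred: columns 284–341 around 313. Down to the tab.

Call:
apply_moves:
  steps:
    - {"translation": [0,0,-0.06],"rotation": [0,0,0]}
    - {"translation": [0,0,-0.12],"rotation": [0,0,0]}
    - {"translation": [0,0,-0.17],"rotation": [0,0,0]}
    - {"translation": [0,0,-0.21],"rotation": [0,0,0]}
    - {"translation": [0,0,-0.24],"rotation": [0,0,0]}
    - {"translation": [0,0,-0.26],"rotation": [0,0,0]}
    - {"translation": [0,0,-0.27],"rotation": [0,0,0]}
    - {"translation": [0,0,-0.277],"rotation": [0,0,0]}
    - {"translation": [0,0,-0.277],"rotation": [0,0,0]}
    - {"translation": [0,0,-0.277],"rotation": [0,0,0]}

```text
t: 19.28
eef_pos: [0.5634, -0.2628, 0.0834]
ee_rot: [3.142, 0.001, 2.705]
force: [-0.5, 0.2, 0.6]
width: 0.0461
gripper_force: 0.0
```

Call:
apply_moves:
  steps:
    - {"translation": [0,0,0],"rotation": [0,0,0]}
    - {"translation": [0,0,0],"rotation": [0,0,0]}
    - {"translation": [0,0,0],"rotation": [0,0,0]}
    - {"translation": [0,0,0],"rotation": [0,0,0]}
    - {"translation": [0,0,0],"rotation": [0,0,0]}
    - {"translation": [0,0,0],"rotation": [0,0,0]}
    - {"translation": [0,0,0],"rotation": [0,0,0]}
    - {"translation": [0,0,0],"rotation": [0,0,0]}
    - {"translation": [0,0,0],"rotation": [0,0,0]}
    - {"translation": [0,0,0],"rotation": [0,0,0]}
  jaw: 1
  newtons: 35

```text
t: 20.12
eef_pos: [0.5633, -0.2628, 0.0831]
ee_rot: [-3.142, 0.0, 2.705]
force: [0.5, -0.4, 2.7]
width: 0.0297
gripper_force: 35.0
```

The tab is gripped at 29.7 mm. Lifting straight up.

Call:
apply_moves:
  steps:
    - {"translation": [0,0,0.03],"rotation": [0,0,0]}
    - {"translation": [0,0,0.08],"rotation": [0,0,0]}
    - {"translation": [0,0,0.14],"rotation": [0,0,0]}
    - {"translation": [0,0,0.2],"rotation": [0,0,0]}
    - {"translation": [0,0,0.26],"rotation": [0,0,0]}
    - {"translation": [0,0,0.32],"rotation": [0,0,0]}
    - {"translation": [0,0,0.38],"rotation": [0,0,0]}
    - {"translation": [0,0,0.44],"rotation": [0,0,0]}
    - {"translation": [0,0,0.5],"rotation": [0,0,0]}
    - {"translation": [0,0,0.56],"rotation": [0,0,0]}

```text
t: 20.95
eef_pos: [0.5628, -0.2624, 0.2238]
ee_rot: [3.141, -0.001, 2.705]
force: [0.3, 0.8, -1.3]
width: 0.0296
gripper_force: 35.0
```

```bash
python3 tab.py; python3 flap.py | grep -E '^1(12|16|20|24)|^2'
```

```text
[ 0.56276405 -0.26242827  0.2237581 ] [ 3.14137919e+00 -5.96543359e-04  2.70476380e+00] 0.02955450896519022
side [([391, 39, 11, 7, 54], [395.7, 42.6]), ([439, 79, 16, 16, 197], [446.2, 86.9]), ([476, 86, 35, 15, 212], [491.8, 91.8]), ([378, 203, 7, 18, 32], [380.8, 211.3])]
 pred [[304.4, 236.6], [306.6, 230.1], [309.0, 237.0], [311.2, 230.4], [304.4, 242.4], [306.7, 235.8], [309.1, 242.8], [311.2, 236.1]]
wrist [([273, 291, 80, 29, 2109], [312.6, 305.8])]
 pred [[293.2, 224.4], [337.5, 224.7], [293.3, 238.7], [337.2, 239.0], [294.1, 220.0], [336.4, 220.2], [294.2, 233.7], [336.1, 233.9]]
21.05 [-0.12  0.26 -0.08  0.   -1.23 -1.88] [ 0.15541818 -0.39580991 -0.51933153] [ 0.56422637 -0.26301266  0.22580637] 0.029174852521210597
112 [72, 57, 48, 51, 52, 54, 56, 57, 57, 54, 59, 59] [68, 48, 51, 52, 55, 58, 56, 57, 58, 58, 56, 56]
116 [96, 88, 90, 76, 67, 56, 57, 57, 55, 54, 57, 57] [57, 51, 51, 50, 53, 56, 55, 55, 57, 57, 58, 56]
120 [120, 113, 118, 108, 115, 122, 123, 127, 121, 120, 118, 118] [110, 77, 100, 89, 120, 75, 72, 98, 85, 110, 97, 73]
124 [112, 110, 107, 108, 111, 111, 117, 69, 63, 66, 60, 172] [110, 120, 119, 116, 121, 115, 122, 101, 87, 92, 94, 146]
```

The cassette is out and upright, and the flap is still at 120°. I'll raise it clear of the toggle, then carry it over the pad turning 13°.

Call:
apply_moves:
  steps:
    - {"translation": [0,0,0.08],"rotation": [0,0,0]}
    - {"translation": [-0.005,-0.02,0.15],"rotation": [0,0,0.03]}
    - {"translation": [-0.03,-0.1,0.16],"rotation": [0,0,0.08]}
    - {"translation": [-0.06,-0.21,0.16],"rotation": [0,0,0.14]}
    - {"translation": [-0.09,-0.33,0.16],"rotation": [0,0,0.2]}
    - {"translation": [-0.12,-0.45,0.16],"rotation": [0,0,0.26]}
    - {"translation": [-0.15,-0.57,0.16],"rotation": [0,0,0.32]}
    - {"translation": [-0.18,-0.68,0.15],"rotation": [0,0,0.37]}
    - {"translation": [-0.205,-0.77,0.13],"rotation": [0,0,0.41]}
    - {"translation": [-0.222,-0.827,0.1],"rotation": [0,0,0.435]}

```text
t: 21.93
eef_pos: [0.5064, -0.4714, 0.2464]
ee_rot: [3.141, -0.002, 2.932]
force: [-0.5, 0.2, -1.0]
width: 0.0295
gripper_force: 35.0
```

Call:
apply_moves:
  steps:
    - {"translation": [0,0,-0.04],"rotation": [0,0,0]}
    - {"translation": [0,0,-0.1],"rotation": [0,0,0]}
    - {"translation": [0,0,-0.17],"rotation": [0,0,0]}
    - {"translation": [0,0,-0.23],"rotation": [0,0,0]}
    - {"translation": [0,0,-0.28],"rotation": [0,0,0]}
    - {"translation": [0,0,-0.31],"rotation": [0,0,0]}
    - {"translation": [0,0,-0.325],"rotation": [0,0,0]}
    - {"translation": [0,0,-0.332],"rotation": [0,0,0]}
    - {"translation": [0,0,-0.332],"rotation": [0,0,0]}
    - {"translation": [0,0,-0.332],"rotation": [0,0,0]}

```text
t: 22.77
eef_pos: [0.508, -0.4697, 0.1657]
ee_rot: [-3.141, 0.001, 2.933]
force: [0.6, -0.7, -0.5]
width: 0.0299
gripper_force: 35.0
```

```bash
python3 - <<'E'
from station import *
from h import *
s=get_state();print(s['t'],s['eef_pos'],s['ee_rot'],s['width'],s['gripper_force'],s['force'])
c=camera_model('side');f=grab_frame('side');cv2.imwrite('pics/fin.png',f)
yaw=s['ee_rot'][2]-np.pi;x,y,z=s['eef_pos'];lz=z-.0711
C=np.array([(0,sy*.046,dz) for dz in(0,.084) for sy in(-1,1)])+[0,0,lz]
print('lower edge z',lz,'pred cassette',proj(place(C,[x,y,yaw]),c).round(1).tolist())
h=cv2.cvtColor(f,cv2.COLOR_BGR2HSV)
m=cv2.inRange(h,(6,150,90),(20,255,255));k,l,st,ce=cv2.connectedComponentsWithStats(m);print([st[i].tolist() for i in range(1,k) if st[i][4]>15])
w=cv2.inRange(h,(0,0,130),(179,60,255));w[:,:260]=0;w[:,360:]=0;w[:280]=0;w[400:]=0
k,l,st,ce=cv2.connectedComponentsWithStats(w);print('white',[st[i].tolist() for i in range(1,k) if st[i][4]>60])
p=proj(place(np.array([(-49,-55,4),(49,-55,4),(49,55,4),(-49,55,4)])/1000,[.508,-.4695,-.209]),c);print('pad pred',p.round(1).tolist())
print(f[300:380:4,270:350:4].mean(2).astype(int))
# unviewed refinement: pad yaw from line fits to the first side picture
g=cv2.imread('pics/side0.png');b=cv2.inRange(g,(200,)*3,(255,)*3);b[:315]=0;b[375:]=0;b[:,:275]=0;b[:,350:]=0
q=cv2.boxPoints(cv2.minAreaRect(cv2.findNonZero(b)));print('pad box',q.tolist())
cn=max(cv2.findContours(b,0,1)[0],key=cv2.contourArea)[:,0].astype(float)
W=np.array([ray(a,c,.004) for a in cn])
r=cv2.minAreaRect(W.astype(np.float32)*1000);print('pad rect mm',r)
E
```

```text
22.7667 [ 0.5080376  -0.46965673  0.16572458] [-3.14108206e+00  1.05490373e-03  2.93272276e+00] 0.02992925683051605 34.99577343463898 [ 0.62177111 -0.74767464 -0.49127872]
lower edge z 0.09462458027129927 pred cassette [[312.7, 323.6], [308.6, 292.2], [312.6, 282.2], [308.3, 253.2]]
[[391, 39, 11, 7, 54], [439, 79, 16, 16, 197], [476, 86, 35, 15, 205]]
white [[306, 280, 11, 43, 399], [283, 323, 59, 47, 2219], [287, 376, 30, 24, 608]]
pad pred [[285.5, 368.8], [340.7, 365.2], [333.2, 325.8], [283.6, 328.7]]
[[ 61  57  94 106 108 113 111 111 111 113 154 157 111 111 110 114 114 114
  110  93]
 [ 63  59  58  58  58  58  57  62  63  66 154 157  89 105 108 115 114 116
  102  69]
 [ 61  62  61  59  60  63  63  62 128  62 156 158  71  72  71  66  66  67
   71  71]
 [ 60  59  62  60  63  64  61  65  67  66 158 158  72  75  76  76  75  74
   76  72]
 [ 62  62  64  61  65  66  66  67  67  71 156 158  76  76  78  78  77  76
   77  76]
 [ 63  61  65  66  66  69  68  69  73  71 153 161  79  80  81  81  77  79
   78  78]
 [ 66  65  66  68  69  71  71  71  74  74  81  81  78  78  75  73  78  82
   7
[... 696 characters left out ...]
  82  80 201 220 220 210 184 185 185 184 235 255 255 255 255 255
   79  87]
 [ 78  81  81  80 204 219 220 220 201 183 222 200 255 255 255 255 254 253
   82  84]
 [ 86  84  83  79 195 208 192 165 167 153 128 116 126 111  90  85  83  80
   83  82]
 [ 87  86  84  82  81  81  82  84  85  83  85  84  88  89  90  89  87 115
   84  81]
 [ 86  81  79  80  81  82  78  91 145  82  80  83  87  87  88  88  86  84
   93  80]]
pad box [[283.0507507324219, 328.7106628417969], [337.6294250488281, 324.8121643066406], [340.5583801269531, 365.8172302246094], [285.9797058105469, 369.7157287597656]]
pad rect mm ((508.14947509765625, -470.0188293457031), (113.60539245605469, 98.72367095947266), 78.94351196289062)
```

The cassette's end face spans columns 306–317 and rows 280–323, as predicted: upright and 91 mm above the pad. The pad yaw re-measures at about -0.20, against -0.209 for the cassette. One last check of toggle, flap and bystanders, then I'll hand in.

```bash
python3 - <<'E'
from station import *
from h import *
a=cv2.imread('pics/side0.png').astype(int);f=cv2.imread('pics/fin.png').astype(int)
print('toggle off',f[231:235,291:295].mean(),'old place',f[232:235,303:306].mean())
for n,(x0,y0,x1,y1) in dict(jar=(285,374,320,410),tape=(252,232,274,250),reel=(356,236,378,258)).items():
    print(n,np.abs(a-f)[y0:y1,x0:x1].mean().round(1), max((np.abs(a[y0:y1,x0:x1]-f[y0+dy:y1+dy,x0+dx:x1+dx]).mean(),0) and (-np.abs(a[y0:y1,x0:x1]-f[y0+dy:y1+dy,x0+dx:x1+dx]).mean().round(1),dx,dy) for dx in(-1,0,1) for dy in(-1,0,1)))
s=get_state();print(s['t'],np.abs(s['qd']).max(),s['width'])
E
python3 flap.py | grep -E '^1(16|20)'
```

```text
toggle off 84.3125 old place 70.92592592592592
jar 11.6 (np.float64(-11.6), 0, 0)
tape 3.0 (np.float64(-3.0), 0, 0)
reel 2.8 (np.float64(-2.8), 0, 0)
22.8167 0.002257707713329715 0.02993178405067291
116 [132, 58, 77, 92, 80, 53, 56, 56, 53, 54, 56, 56] [57, 62, 95, 86, 58, 54, 56, 54, 54, 58, 59, 55]
120 [135, 58, 61, 88, 116, 117, 120, 122, 116, 113, 112, 112] [60, 63, 87, 94, 115, 70, 69, 91, 82, 101, 89, 68]
```

```bash
python3 -c "
from station import *
print(job_done())"
```

```text
the job is handed in; nothing more can be done
None
```

I handed the job in at about 23 s: extractor switched off, flap resting open, and the cassette held upright and square over the middle of the pad, about 9 cm above it; in the final check the gripper hid the toggle, last seen off, and the jar, tape and reel had not moved.

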